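# Set the grinder to the green recipe

### The arm

A 7-joint arm with a two-finger parallel gripper is mounted at the origin on a cart in front of the work surface, level with it; the furniture and walls round the work are solid. World frame = base frame: x ahead of the robot, y to its left, z up, the work surface at z = 0. Lengths are in mm, angles in rad, forces in N, time in s.
With the tool pointing down it reaches from about 375 to 925 mm from the base axis. Payload 3.1 kg.
Tool frame: the origin (TCP) lies at the very end of the fingers, on their centre line; the grasp point (between the pads) lies 19 mm behind it; z points along the fingers, y is the direction in which the jaws open and shut (so a half turn about z gives the same grasp; the last joint's range is limited). The gripper opens to 85 mm and grips with 20 to 120 N. Pads are 22 mm wide; open, the fingers measure 114 mm over their backs; the gripper's body (76 mm by 85 mm) begins 54 mm behind the grasp point. The pads swing forward as they close: fully open they stand 13 mm farther back than shut.
Start: joints at [1.199, 0.383, 0.044, 1.598, -0.018, 1.161, -0.05], TCP at [175.774, -625.785, 231.269] pointing down, gripper open.
Joint ranges: [-2.61, 2.61], [-0.41, 2.15], [-1.48, 1.57], [0, 2.5], [-1.57, 4.71], [0.05, 1.97], [-2.85, 2.85]. Speed limits (rad/s): [2.79, 2.79, 3.14, 3.14, 3.14, 3.14, 3.14].

### API

Orientations are given as a 3x3 rotation matrix whose columns are the frame's x, y, z axes.
In Python, from plant import monitor, optics, close_job gives the robot as it stands.
- The arm moves only by the tool step_arm, never from a script. Its argument "series" is a list of rows, each an object with "angular": the turn, a rotation vector about the world's x, y, z in rad, a list of three; "translation": the shift along the world's x, y, z in cm, a list of three; "grip": the closure in counts, from 0 (fully open) to 255 (shut). A call has 1 to 20 rows; each row is the pose to reach, as a shift and turn from the pose measured when the call began; what a row does not reach only later rows make up. A row lasts 1/10 s, in which the tool goes at most 50 mm and 8.59 degrees, less where a joint would pass 70% of its speed; a pose out of reach is approached as far as the arm can. A call with a gripper value outside its range is refused whole. The fingers move at their own pace and stop on an object; the grip force is fixed at half the most. Time passes only in rows, so rows that repeat a pose let the fingers close. It gives the time, the measured TCP pose, the force and the opening at its end, in the units of the state.
- monitor.get_obs(): the state, without advancing time (a new reading comes with each control period).
- optics.get_image(name): name is "side" or "top" or "wrist"; returns the picture (384x512x3 uint8, red, green, blue); there is no depth.
- optics.calibration(name): a dict with "fx", "fy", "cx", "cy" (pixels), "cam_to_world" (4x4, takes a point from camera to world coordinates). Camera axes: x right, y down, z forward; pixel columns grow to the right and rows downward; lengths in mm; the calibration is good to about 2 mm. The wrist camera is an equidistant fisheye: a pixel r from the principal point sees the ray r / f radians off the axis. A picture is of the moment at which its call begins: read the wrist's pose just before it. calibration takes no time and is no camera call; for the wrist camera it gives the pose at the moment of the call.
- close_job(): hands the job in, once; it reports no verdict.
The state is a dict: "t": time; "qpos": joint angles; "qd": joint speeds; "joint_torque": joint torques, N m; "tool_pos": TCP position; "orientation": TCP orientation; "contact_force": force on the tool from outside, world axes, zero at the start; "wrist_torque": the same for the moment, N m; "finger_gap": opening from 0.0 (shut) to 1.0 (fully open).
Only numpy, scipy, OpenCV 4.12 (cv2) and the standard library are available. Lean on these libraries where they do the work, as an engineer would, in place of code of your own. Each camera call takes 0.05 s, during which the arm holds its last target. There are 200 camera calls.

### The job

The coffee grinder is to be set for the recipe with the green button: push the red lock lever open, push the black-tipped setting arm round until it lies right over the green button on the scale, then push the lock lever back fully home so that its nose locks the ring there. Only push, gently, with a fingertip or the side of shut fingers: do not grip anything, leave the loose glass, jug, tub and measure where they stand, and take the hand away at the end.

Things in the scene. Friction and masses are not known exactly. Their poses are not given: they have to be found in the camera images.
- grinder: low grey coffee grinder, fixed to the worktop, 215x196x300. Origin at worktop height under the axis of its adjusting ring; x axis to its rear (the spout is at its front, -x), y to its left, z up. On top an aluminium scale disc (radius 98, upper face 214 above the worktop). Outside that radius nothing stands beneath the two handles but spout, glass and foot plate, all below 140
- ring_axis (a point): on the upright axis of the notched aluminium adjusting ring (radius 76, teeth every 15 degrees, top 236 above the worktop), 229 above the worktop. In the ring's middle stands the black bean cup with its lid (radius 48, top 300)
- setting_ring (a joint): ring angle in rad about its upright axis, counter-clockwise seen from above positive; at a the setting arm points along [-cos a, -sin a] in the grinder's frame (0: straight to its front). Starts near 0; range -1.0 to 1.3. Turns with light friction (0.2 N m, 2 N at the arm's black sleeve) and stays where it is left; while the lock's nose is in a notch it cannot turn
- setting_arm_grip (a point): middle of the black round sleeve of the setting arm (16 thick, from 99 to 144 from the ring's axis), the place to push; 120 from the ring's axis and 229 above the worktop. The sleeve runs radially and is free on both sides and from above
- setting_pointer (a point): point on the underside of the narrow steel part of the setting arm (8 wide), 88 from the ring's axis, 225 above the worktop: it passes over the buttons, clearing them by 7, and stands right over a button when its recipe is set
- lock_lever (a joint): angle of the lock lever in rad about its upright pivot: 0 = locked (nose fully in a notch; inner stop at -0.05), grows clockwise seen from above as it opens, outer stop 0.5; beyond about 0.28 the ring is free. It stays where left (1.5 N at the red sleeve moves it). The round nose draws the ring into the nearest notch as it goes in, but stops near 0.27 if it meets a tooth head-on
- lock_pivot (a point): on the pivot axis of the lock lever, at the height of the lever (226 above the worktop), on the left of the scale disc
- lock_grip (a point): middle of the red round sleeve of the lock lever (16 thick, 53 long, along the line from the pivot), the place to push; 75 from the pivot, 226 above the worktop. Pushed towards the grinder's rear (clockwise about the pivot from above) it opens, back towards the grinder's front it closes. Free on both sides and from above
- green_button: green round button, 19 dia x 3, fixed on the scale disc 88 from the ring's axis, at one of three places (setting_ring angle -0.524, 0.524 or 1.047; each has a notch of the lock); origin at the centre of its underside
- yellow_button: yellow button, the same, at another of the three places
- blue_button: blue button, the same, at the third place
- tasting_glass_mid (a point): small clear tasting glass, 58 dia x 82, standing on the round mat under the grinder's spout; loose; the point is its centre half-way up
- milk_jug_mid (a point): small steel milk jug, 101x69x92, left of the grinder; loose; the point is its centre half-way up
- berry_tub_mid (a point): clear tub of berries, 69x69x75, right of the grinder; loose; the point is its centre half-way up
- jigger_mid (a point): steel double measure, 46 dia x 78, in front of the grinder to the right; loose; the point is its centre half-way up

How it is judged:
By the outcome, as a careful person would: the job done as asked, in the order asked, and still so for the second after the job is handed in, with the robot touching nothing.
It also fails if it takes over 72 s, if anything falls off the work surface, if the arm or the gripper's body presses on something with over 40 N, if the wrist force passes 120 N, or if a joint passes its speed limit or range.

## Working session

There is one attempt and no reset: what is moved stays moved. The work goes in short steps, Python scripts to look and compute and a tool call to move; the robot and the scene stay as the last step left them, time stands still between calls to the robot, and variables do not carry over. Pictures are saved under pics/ and viewed, about 8 in all and at most 12, crops included, and the job is handed in when it is done.

Besides the shell and the picture viewer there is one more tool, called after "Request:" in YAML: its name, and indented under it one key for each argument. step_arm: Moves the arm, as the interface text tells. Its arguments: {"type":"object","properties":{"series":{"type":"array","items":{"type":"object","properties":{"angular":{"type":"array","items":{"type":"number"}},"translation":{"type":"array","items":{"type":"number"}},"grip":{"type":"number"}}}}},"required":["series"]}

```bash
mkdir -p pics; cat > h.py <<'E'
import numpy as np, cv2
from plant import monitor, optics, close_job
def snap(n,f):
    im=optics.get_image(n); cv2.imwrite(f'pics/{f}.png',im[:,:,::-1]); return im
def ray(n,u,v):
    c=optics.calibration(n); T=np.array(c['cam_to_world'])
    x,y=(u-c['cx'])/c['fx'],(v-c['cy'])/c['fy']
    if n=='wrist':
        r=np.hypot(x,y); d=np.array([x/r*np.sin(r),y/r*np.sin(r),np.cos(r)]) if r>0 else np.array([0,0,1.])
    else: d=np.array([x,y,1.])
    return T[:3,3],T[:3,:3]@d
def onz(n,u,v,z):
    o,d=ray(n,u,v); return o+d*(z-o[2])/d[2]
def proj(n,p):
    c=optics.calibration(n); T=np.linalg.inv(np.array(c['cam_to_world'])); q=T[:3,:3]@np.array(p)+T[:3,3]
    return c['fx']*q[0]/q[2]+c['cx'],c['fy']*q[1]/q[2]+c['cy']
E
python3 - <<'E'
from h import *
a=snap('top','top0'); b=snap('side','side0')
for n in('top','side'):
    c=optics.calibration(n); print(n,c['fx'],np.round(c['cam_to_world'],2).tolist())
    im=a if n=='top' else b
    hsv=cv2.cvtColor(im,cv2.COLOR_RGB2HSV)
    for nm,lo,hi in(('red',0,8),('red2',172,180),('yel',22,34),('grn',45,85),('blu',95,125)):
        m=cv2.inRange(hsv,(lo,110,50),(hi,255,255))
        k,l,s,ce=cv2.connectedComponentsWithStats(m)
        for i in range(1,k):
            if s[i,4]>15: print(n,nm,s[i].tolist(),ce[i].round(1),onz(n,*ce[i],217).round(0))
o=monitor.get_obs(); print(o)
cv2.imwrite('pics/both0.png',cv2.resize(np.hstack([a,b])[:,:,::-1],(800,300),interpolation=cv2.INTER_AREA))
E
```

```text
top 457.07908900206047 [[-0.0, -0.99, 0.15, 324.83], [-1.0, 0.0, -0.01, 60.13], [0.01, -0.15, -0.99, 1261.59], [0.0, 0.0, 0.0, 1.0]]
top red [428, 6, 53, 45, 1521] [454.6  28.3] [ 869. -438.  217.]
top red [213, 166, 19, 18, 151] [221.9 174.8] [506. 126. 217.]
top red2 [353, 166, 17, 17, 195] [360.9 173.9] [ 508. -196.  217.]
top yel [275, 19, 33, 30, 750] [290.5  33.8] [854. -37. 217.]
top grn [308, 175, 5, 5, 22] [310.1 177.1] [501. -78. 217.]
top blu [317, 158, 7, 6, 29] [320.  160.4] [ 540. -102.  217.]
top blu [64, 172, 41, 57, 1647] [ 84.3 200. ] [448. 441. 217.]
side 419.644634378974 [[-0.98, -0.07, 0.19, 264.37], [-0.2, 0.38, -0.9, 970.02], [-0.01, -0.92, -0.38, 544.31], [0.0, 0.0, 0.0, 1.0]]
side red [213, 75, 30, 13, 270] [227.7  81. ] [  890. -1331.   217.]
side red [242, 92, 3, 11, 22] [242.6  96.7] [ 695. -859.  217.]
side red [137, 153, 12, 13, 71] [143.8 159.6] [739.  48. 217.]
side red [220, 166, 15, 13, 111] [227.  172.1] [509. 100. 217.]
side yel [212, 103, 10, 7, 57] [216.6 106.5] [ 748. -629.  217.]
side yel [97, 164, 32, 30, 425] [113.1 173.7] [763. 155. 217.]
si
[... 236 characters left out ...]
-0.04987964]), 'qd': array([ 0.00145112, -0.00341691,  0.00043328, -0.00341992, -0.00063184,
       -0.00138659, -0.00109964]), 'joint_torque': array([ 1.87626523e-03, -4.34731972e+01,  1.02888320e+00, -2.50455737e+01,
        1.08755316e-02,  5.44027775e-03, -1.53823271e-05]), 'tool_pos': array([ 175.51737107, -624.95375239,  230.00333418]), 'orientation': array([[ 9.62725073e-01,  2.70480731e-01, -7.79310578e-04],
       [ 2.70481824e-01, -9.62722315e-01,  2.30795949e-03],
       [-1.26001115e-04, -2.43271981e-03, -9.99997033e-01]]), 'contact_force': array([0.5795935 , 0.02704862, 0.01788128]), 'wrist_torque': array([-0.00024177,  0.0235569 ,  0.0296958 ]), 'finger_gap': 0.996971147267019}
```

View pics/top0.png

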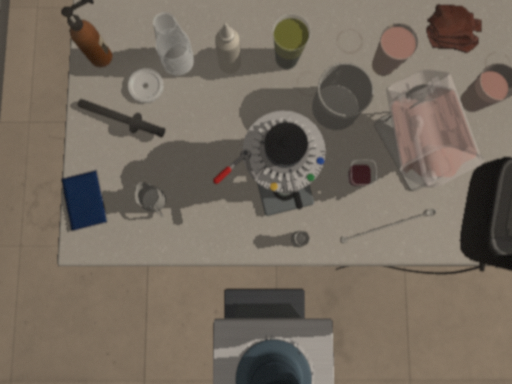

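View pics/side0.png

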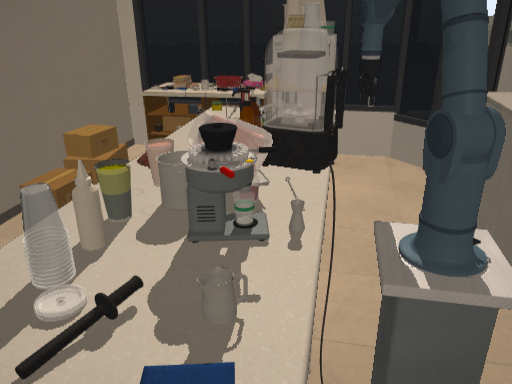

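```bash
python3 - <<'E'
from h import *
im=cv2.imread('pics/top0.png'); c=im[100:225,200:345]
cv2.imwrite('pics/c.png',cv2.resize(c,None,fx=4.8,fy=4.8,interpolation=cv2.INTER_CUBIC))
hsv=cv2.cvtColor(im,cv2.COLOR_BGR2HSV)
P=[]
for nm,lo,hi in(('yel',18,34),('grn',45,85),('blu',95,125)):
    m=cv2.inRange(hsv,(lo,80,50),(hi,255,255)); m[:110]=0;m[220:]=0;m[:,:240]=0;m[:,340:]=0
    k,l,s,ce=cv2.connectedComponentsWithStats(m); i=1+np.argmax(s[1:,4]); p=onz('top',*ce[i],217);P.append(p[:2]);print(nm,s[i],ce[i],p.round(1))
from scipy.optimize import least_squares
# buttons y,g,b : known spacings, 0.524->? fit centre with R=88
r=least_squares(lambda q:[np.hypot(*(p-q))-88 for p in P],[570,-30]);print(r.x,r.fun)
for p in P: d=p-r.x; print(np.arctan2(d[1],d[0]))
m=cv2.inRange(hsv,(0,110,50),(8,255,255))[150:200,200:245]
v,u=np.nonzero(m); u=u+200;v=v+150
Q=np.array([onz('top',a,b,229)[:2] for a,b in zip(u,v)]);mu=Q.mean(0);w,V=np.linalg.eigh(np.cov(Q.T));print('red',mu,V[:,1],np.sqrt(12*w))
E
```

```text
yel [270 182   8  10  63] [273.34920635 186.23809524] [479.4   7.3 217. ]
grn [308 174   6   7  31] [310.48387097 177.09677419] [500.8 -79.  217. ]
blu [317 158   7   6  36] [320.13888889 160.38888889] [ 540.2 -102.3  217. ]
[563.78280751 -17.50997697] [-0.01526093  0.03033211 -0.02645066]
2.8552759671465506
-2.368777588485904
-1.8416330841370667
red [504.16273195 125.5297449 ] [-0.68341805  0.73002724] [16.16422177 49.02981   ]
```

View pics/c.png

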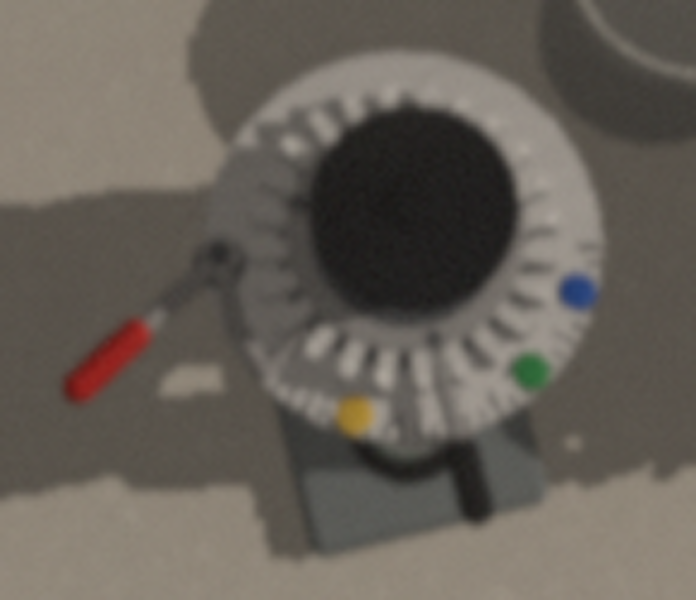

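```bash
python3 - <<'E'
from h import *
print('pivot',onz('top',245.4,154.2,230).round(1)); print('armsleeve',onz('top',298.5,200,235).round(1),'armtip',onz('top',301,206.5,235).round(1),'armroot',onz('top',296,194,235).round(1))
for z in(0,200,400): print('appl',z,onz('top',461,225,z).round(0),onz('top',485,158,z).round(0))
print('jug',onz('top',149,196,90).round(0),'jig',onz('top',300,238,75).round(0))
c=optics.calibration('wrist');T=np.array(c['cam_to_world']);o=monitor.get_obs()
R=o['orientation'];print('cam in tool',R.T@(T[:3,3]-o['tool_pos']),c['fx'],c['cx'],c['cy'],(R.T@T[:3,:3]).round(2))
A=np.array([563.8,-17.5]);f=-2.895
for a in(0,.524):print('sleeve',a,A+120*np.array([np.cos(f+a),np.sin(f+a)]))
E
```

```text
pivot [552.1  71.9 230. ]
armsleeve [445.2 -48.4 235. ] armtip [430.4 -53.8 235. ] armroot [458.9 -43.  235. ]
appl 0 [ 403. -522.    0.] [ 592. -602.    0.]
appl 200 [ 391. -429.  200.] [ 549. -497.  200.]
appl 400 [ 378. -337.  400.] [ 507. -392.  400.]
jug [473. 322.  90.] jig [365. -68.  75.]
cam in tool [ 6.46370834e+01  8.34503893e-02 -1.44399267e+02] 297.3186396354542 251.63721647340452 189.13701233534863 [[-0.   -0.97 -0.26]
 [ 1.   -0.   -0.  ]
 [ 0.   -0.26  0.97]]
sleeve 0 [447.43002562 -46.7921331 ]
sleeve 0.524 [ 477.70024282 -101.08727064]
```

Request:
step_arm:
  series:
    - {"translation":[-0.5,4,2],"angular":[0,0,0],"grip":255}
    - {"translation":[-1.5,8,4],"angular":[0,0,0],"grip":255}
    - {"translation":[-2.5,12,6],"angular":[0,0,0],"grip":255}
    - {"translation":[-3.5,16,8],"angular":[0,0,0],"grip":255}
    - {"translation":[-3.5,19.5,10],"angular":[0,0,0],"grip":255}
    - {"translation":[-0.5,22.7,10],"angular":[0,0,0.05],"grip":255}
    - {"translation":[3,25.9,10],"angular":[0,0,0.1],"grip":255}
    - {"translation":[6.5,29,10],"angular":[0,0,0.15],"grip":255}
    - {"translation":[10,32.2,10],"angular":[0,0,0.2],"grip":255}
    - {"translation":[13,35.7,10],"angular":[0,0,0.2],"grip":255}
    - {"translation":[15.5,39.5,10],"angular":[0,0,0.2],"grip":255}
    - {"translation":[18,43.3,10],"angular":[0,0,0.2],"grip":255}
    - {"translation":[20,47.5,10],"angular":[0,0,0.2],"grip":255}
    - {"translation":[21.5,51.7,10],"angular":[0,0,0.2],"grip":255}
    - {"translation":[23,55.9,10],"angular":[0,0,0.2],"grip":255}
    - {"translation":[24.5,60.1,10],"angular":[0,0,0.2],"grip":255}
    - {"translation":[26,64.3,10],"angular":[0,0,0.2],"grip":255}
    - {"translation":[27.5,68.3,10],"angular":[0,0,0.2],"grip":255}
    - {"translation":[29.5,72.1,10],"angular":[0,0,0.2],"grip":255}
    - {"translation":[29.5,72.1,10],"angular":[0,0,0.2],"grip":255}

```text
t: 2.1
tool_pos: [471.0, 103.0, 330.1]
orientation: [[0.885, 0.466, -0.001], [0.466, -0.885, 0.007], [0.003, -0.007, -1.0]]
contact_force: [-0.8, -0.1, -0.7]
finger_gap: -0.0
```

```bash
python3 - <<'E'
from h import *
print(monitor.get_obs()['tool_pos'])
a=snap('wrist','w1')
hsv=cv2.cvtColor(a,cv2.COLOR_RGB2HSV)
for nm,lo,hi,z in(('red',0,8,229),('grn',45,85,217),('yel',20,34,217),('blu',95,125,217)):
    m=cv2.inRange(hsv,(lo,110,40),(hi,255,255))
    k,l,s,ce=cv2.connectedComponentsWithStats(m)
    for i in range(1,k):
        if s[i,4]>40: print(nm,s[i].tolist(),ce[i].round(1),onz('wrist',*ce[i],z).round(1))
E
```

```text
[471.00746545 103.0104329  330.07359255]
red [217, 129, 61, 30, 1090] [247.2 143.9] [502.  120.8 229. ]
grn [410, 234, 14, 15, 115] [416.8 242.3] [496.1 -85.  217. ]
yel [337, 216, 18, 18, 253] [345.3 224.6] [476.9   2.2 217. ]
blu [38, 18, 43, 80, 831] [59.  58.6] [496.8 329.9 217. ]
```

View pics/w1.png

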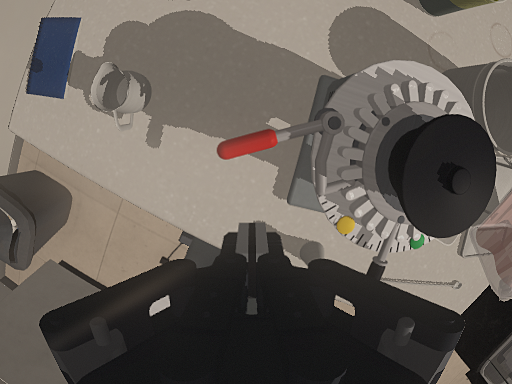

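Request:
step_arm:
  series:
    - {"translation":[0,-0.2,-4],"angular":[0,0,0],"grip":255}
    - {"translation":[0,-0.2,-8],"angular":[0,0,0],"grip":255}
    - {"translation":[0,-0.2,-12],"angular":[0,0,0],"grip":255}
    - {"translation":[0,-0.2,-12],"angular":[0,0,0],"grip":255}
    - {"translation":[0.8,0.5,-12],"angular":[0,0,0],"grip":255}
    - {"translation":[1.2,0.9,-12],"angular":[0,0,0],"grip":255}
    - {"translation":[1.6,1.3,-12],"angular":[0,0,0],"grip":255}
    - {"translation":[2.0,1.7,-12],"angular":[0,0,0],"grip":255}
    - {"translation":[2.4,2.0,-12],"angular":[0,0,0],"grip":255}
    - {"translation":[2.7,2.3,-12],"angular":[0,0,0],"grip":255}
    - {"translation":[3.0,2.6,-12],"angular":[0,0,0],"grip":255}
    - {"translation":[3.3,2.9,-12],"angular":[0,0,0],"grip":255}
    - {"translation":[3.6,3.1,-12],"angular":[0,0,0],"grip":255}
    - {"translation":[3.8,3.3,-12],"angular":[0,0,0],"grip":255}
    - {"translation":[4.0,3.4,-12],"angular":[0,0,0],"grip":255}
    - {"translation":[4.0,3.4,-12],"angular":[0,0,0],"grip":255}

```text
t: 3.75
tool_pos: [510.5, 133.8, 209.5]
orientation: [[0.886, 0.463, -0.002], [0.463, -0.886, 0.005], [0.0, -0.005, -1.0]]
contact_force: [-0.3, -1.1, 0.5]
finger_gap: -0.0
```

```bash
python3 - <<'E'
from h import *
o=monitor.get_obs();print(o['tool_pos'],o['contact_force'])
a=snap('wrist','w2')
hsv=cv2.cvtColor(a,cv2.COLOR_RGB2HSV)
m=cv2.inRange(hsv,(0,110,40),(8,255,255));k,l,s,ce=cv2.connectedComponentsWithStats(m)
for i in range(1,k):
    if s[i,4]>100:
        print(s[i],onz('wrist',*ce[i],229))
        v,u=np.nonzero(l==i);Q=np.array([onz('wrist',x,y,229)[:2] for x,y in zip(u,v)]);w,V=np.linalg.eigh(np.cov(Q.T));print('dir',np.degrees(np.arctan2(V[1,1],V[0,1])),np.sqrt(12*w))
E
```

```text
[510.50809663 133.79638127 209.50900033] [-0.27819447 -1.05569714  0.50513662]
[ 199  193  114   45 3778] [528.42454287 141.10920073 229.        ]Traceback (most recent call last):
  File "<stdin>", line 9, in <module>
  File "h.py", line 13, in onz
    o,d=ray(n,u,v); return o+d*(z-o[2])/d[2]
        ~~~^^^^^^^
  File "h.py", line 6, in ray
    c=optics.calibration(n); T=np.array(c['cam_to_world'])
ValueError: time passes only in moves, steps and waits
```

View pics/w2.png

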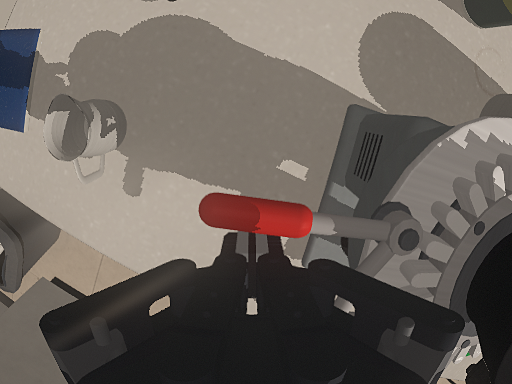

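Request:
step_arm:
  series:
    - {"translation":[-1.5,-1.0,0],"angular":[0,0,0],"grip":255}
    - {"translation":[-2.2,-1.6,1.5],"angular":[0,0,0],"grip":255}
    - {"translation":[-2.6,-2,6],"angular":[0,0,0],"grip":255}
    - {"translation":[-4.2,-6,7],"angular":[0,0,0],"grip":255}
    - {"translation":[-5.8,-10,7],"angular":[0,0,0],"grip":255}
    - {"translation":[-7.4,-14,6],"angular":[0,0,0],"grip":255}
    - {"translation":[-7.4,-14.2,3],"angular":[0,0,0],"grip":255}
    - {"translation":[-7.4,-14.2,0],"angular":[0,0,0],"grip":255}
    - {"translation":[-7.4,-14.2,0],"angular":[0,0,0],"grip":255}
    - {"translation":[-7.3,-15.2,0],"angular":[0,0,0],"grip":255}
    - {"translation":[-7.2,-15.8,0],"angular":[0,0,0],"grip":255}
    - {"translation":[-7.1,-16.4,0],"angular":[0,0,0],"grip":255}
    - {"translation":[-7.0,-17.0,0],"angular":[0,0,0],"grip":255}
    - {"translation":[-6.9,-17.6,0],"angular":[0,0,0],"grip":255}
    - {"translation":[-6.8,-18.2,0],"angular":[0,0,0],"grip":255}
    - {"translation":[-6.7,-18.8,0],"angular":[0,0,0],"grip":255}
    - {"translation":[-6.5,-19.4,0],"angular":[0,0,0],"grip":255}
    - {"translation":[-6.3,-20.0,0],"angular":[0,0,0],"grip":255}
    - {"translation":[-6.1,-20.6,0],"angular":[0,0,0],"grip":255}
    - {"translation":[-6.1,-20.6,0],"angular":[0,0,0],"grip":255}

```text
t: 5.8
tool_pos: [449.3, -73.6, 209.3]
orientation: [[0.887, 0.461, -0.003], [0.461, -0.887, 0.005], [-0.0, -0.005, -1.0]]
contact_force: [0.9, 0.3, -0.1]
finger_gap: 0.0
```

```bash
python3 - <<'E'
from h import *
o=monitor.get_obs();print(o['tool_pos'],o['contact_force'])
a=snap('wrist','w3'); b=snap('top','t3')
cv2.imwrite('pics/m3.png',np.hstack([a[:,:,::-1],cv2.resize(b[130:220,255:340,::-1],(288,384),interpolation=cv2.INTER_CUBIC)]))
E
```

```text
[449.337027   -73.55141342 209.27160345] [ 0.87642619  0.34295493 -0.09898811]
```

View pics/m3.png

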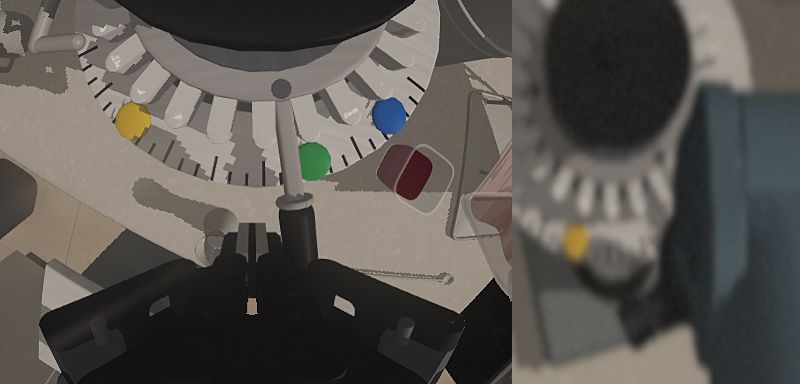

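```bash
cat > ang.py <<'E'
from h import *
import sys
from scipy.optimize import least_squares
def meas(f,pix,o,c):
    T=np.array(c['cam_to_world'])
    def oz(u,v,z):
        x,y=(u-c['cx'])/c['fx'],(v-c['cy'])/c['fy'];r=np.hypot(x,y)
        d=T[:3,:3]@np.array([x/r*np.sin(r),y/r*np.sin(r),np.cos(r)]);return (T[:3,3]+d*(z-T[2,3])/d[2])[:2]
    hsv=cv2.cvtColor(cv2.imread(f'pics/{f}.png'),cv2.COLOR_BGR2HSV);P=[]
    for nm,lo,hi,a in(('yel',20,34,-.524),('blu',98,125,1.047),('grn',45,85,.524)):
        m=cv2.inRange(hsv,(lo,110,40),(hi,255,255));m[225:]=0
        k,l,s,ce=cv2.connectedComponentsWithStats(m);i=1+np.argmax(s[1:,4]);P.append((oz(*ce[i],217),a));print(nm,s[i,:4],ce[i],P[-1][0])
    fn=lambda q:np.concatenate([q[:2]+88*np.array([np.cos(q[2]+a),np.sin(q[2]+a)])-p for p,a in P[:2]])
    r=least_squares(fn,[562,-20,-2.895]);q=r.x;print('axis,f',q,r.fun)
    print('green pred',q[:2]+88*np.array([np.cos(q[2]+.524),np.sin(q[2]+.524)]))
    for u,v,z in pix:
        p=oz(u,v,z);d=p-q[:2];print((u,v),p,'r',np.hypot(*d),'a',(np.arctan2(d[1],d[0])-q[2]+np.pi)%(2*np.pi)-np.pi)
E
python3 - <<'E'
from ang import *
c=optics.calibration('wrist')
meas('w3',[(286.5,120,233),(292.5,180,233),(295.5,201,237),(302,225,237)],None,c)
E
```

```text
yel [115 102  36  38] [132.77145612 120.4975892 ] [477.97090561   6.49317271]
blu [372  98  35  37] [388.9330587 115.6168898] [ 538.05445406 -102.35401405]
grn [299 143  32  37] [313.98743455 160.77172775] [500.00852454 -79.78934687]
axis,f [562.4839638  -17.86232128  -2.89871593] [-0.03244985  0.05878606  0.03244985 -0.05878606]
green pred [499.11680199 -78.92460755]
(286.5, 120) [510.11667872 -57.34472322] r 65.58347817049884 a 0.4031486548652641
(292.5, 180) [489.39048698 -71.56330054] r 90.69978790642821 a 0.3907531644277622
(295.5, 201) [482.79271713 -76.15950801] r 98.73832475453595 a 0.3887037157148172
(302, 225) [474.80211439 -84.04074301] r 109.85303918108285 a 0.40366142229513446
```

Request:
step_arm:
  series:
    - {"translation":[0.2,-0.25,0],"angular":[0,0,0],"grip":255}
    - {"translation":[0.4,-0.5,0],"angular":[0,0,0],"grip":255}
    - {"translation":[0.6,-0.75,0],"angular":[0,0,0],"grip":255}
    - {"translation":[0.8,-1.0,0],"angular":[0,0,0],"grip":255}
    - {"translation":[0.95,-1.15,0],"angular":[0,0,0],"grip":255}
    - {"translation":[0.95,-1.15,0],"angular":[0,0,0],"grip":255}

```text
t: 6.5
tool_pos: [458.7, -85.2, 209.2]
orientation: [[0.887, 0.461, -0.003], [0.461, -0.887, 0.004], [-0.001, -0.005, -1.0]]
contact_force: [-1.1, 0.5, 0.0]
finger_gap: 0.002
```

```bash
python3 - <<'E'
from h import *
o=monitor.get_obs();print(o['tool_pos'],o['contact_force'])
a=snap('wrist','w4'); cv2.imwrite('pics/m4.png',cv2.resize(a[80:280,150:400,::-1],(750,600),interpolation=cv2.INTER_CUBIC))
E
```

```text
[458.67064613 -85.24144116 209.21542312] [-1.10746225  0.48785527  0.01589525]
```

View pics/m4.png

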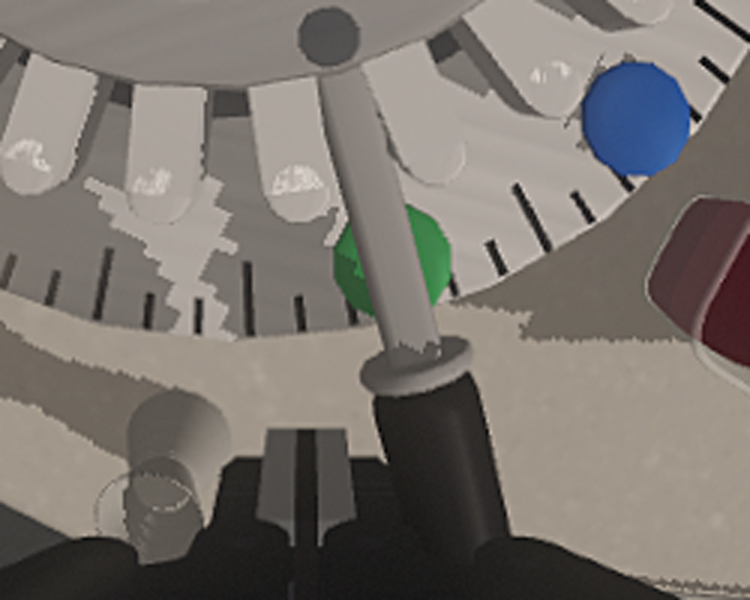

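```bash
python3 - <<'E'
from ang import *
c=optics.calibration('wrist')
meas('w4',[(150+352/3,80+110/3,233),(150+378/3,80+210/3,233),(150+405/3,80+310/3,233),(150+430/3,80+405/3,237),(150+445/3,80+470/3,237)],None,c)
E
```

```text
yel [ 91 110  33  37] [106.02071346 128.66398159] [477.92129607   6.55794005]
blu [344 101  37  38] [361.59217877 119.26256983] [ 538.49525034 -102.53693885]
grn [286 149  14  33] [293.35714286 163.85714286] [503.7130632  -83.71184103]
axis,f [562.60477831 -17.78632721  -2.89623452] [ 0.07765274 -0.13985411 -0.07765274  0.13985411]
green pred [499.38933191 -79.00566515]
(267.3333333333333, 116.66666666666666) [517.29277362 -61.80969613] r 63.176220050124385 a 0.5256163292217968
(276.0, 150.0) [506.91009596 -71.31552638] r 77.2481249271427 a 0.5202165276846467
(285.0, 183.33333333333331) [496.31954745 -81.36592231] r 91.84822666974563 a 0.5192087942408943
(293.33333333333337, 215.0) [486.69699122 -90.32584254] r 104.99511142977568 a 0.5173539028037433
(298.33333333333337, 236.66666666666666) [479.05543049 -97.29559912] r 115.33524110087615 a 0.5152682637005856
```

Request:
step_arm:
  series:
    - {"translation":[-0.8,1.2,0],"angular":[0,0,0],"grip":255}
    - {"translation":[-1.5,2.2,1],"angular":[0,0,0],"grip":255}
    - {"translation":[-1.5,2.5,5.5],"angular":[0,0,0],"grip":255}
    - {"translation":[-1.5,4,10],"angular":[0,0,0],"grip":255}
    - {"translation":[-1,8.5,11],"angular":[0,0,0],"grip":255}
    - {"translation":[0,13,11],"angular":[0,0,0],"grip":255}
    - {"translation":[2,17.5,11],"angular":[0,0,0],"grip":255}
    - {"translation":[5,21,11],"angular":[0,0,0],"grip":255}
    - {"translation":[8.5,23.5,11],"angular":[0,0,0],"grip":255}
    - {"translation":[10.8,24,9],"angular":[0,0,0],"grip":255}
    - {"translation":[10.8,24,9],"angular":[0,0,0],"grip":255}
    - {"translation":[10.8,24,4.5],"angular":[0,0,0],"grip":255}
    - {"translation":[10.8,24,0],"angular":[0,0,0],"grip":255}
    - {"translation":[10.8,24,0],"angular":[0,0,0],"grip":255}

```text
t: 7.95
tool_pos: [561.1, 152.3, 203.2]
orientation: [[0.887, 0.462, -0.015], [0.462, -0.887, -0.0], [-0.014, -0.007, -1.0]]
contact_force: [-0.3, -0.3, -0.7]
finger_gap: -0.001
```

```bash
python3 - <<'E'
from h import *
o=monitor.get_obs();print(o['tool_pos'],o['contact_force'])
a=snap('wrist','w5'); b=snap('top','t5')
cv2.imwrite('pics/m5.png',np.hstack([a[:,:,::-1],cv2.resize(b[130:220,200:330,::-1],(288,200),interpolation=cv2.INTER_CUBIC) if 0 else cv2.copyMakeBorder(cv2.resize(b[130:220,200:330,::-1],(288,200)),0,184,0,0,0)]))
E
```

```text
[561.08113213 152.34305426 203.21865139] [-0.34512342 -0.33503581 -0.7093589 ]
```

View pics/m5.png

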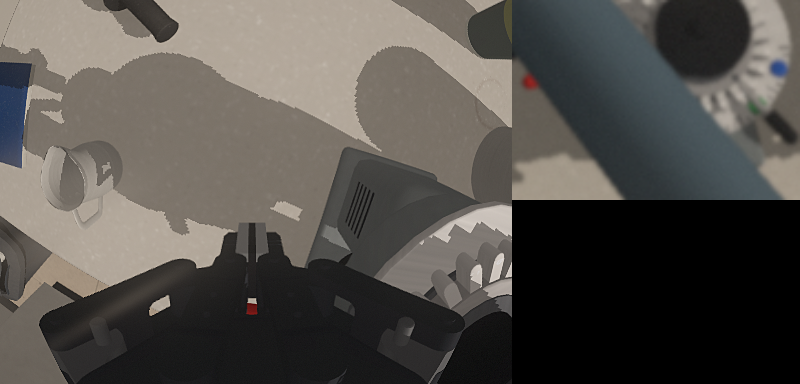

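Request:
step_arm:
  series:
    - {"translation":[-0.6,-0.2,0.6],"angular":[0,0,0],"grip":255}
    - {"translation":[-1.2,-0.4,0.6],"angular":[0,0,0],"grip":255}
    - {"translation":[-1.6,-0.55,0.6],"angular":[0,0,0],"grip":255}
    - {"translation":[-2.0,-0.7,0.6],"angular":[0,0,0],"grip":255}
    - {"translation":[-2.4,-0.85,0.6],"angular":[0,0,0],"grip":255}
    - {"translation":[-2.8,-1.0,0.6],"angular":[0,0,0],"grip":255}
    - {"translation":[-3.1,-1.15,0.6],"angular":[0,0,0],"grip":255}
    - {"translation":[-3.4,-1.35,0.6],"angular":[0,0,0],"grip":255}
    - {"translation":[-3.7,-1.55,0.6],"angular":[0,0,0],"grip":255}
    - {"translation":[-3.9,-1.7,0.6],"angular":[0,0,0],"grip":255}
    - {"translation":[-3.9,-1.7,0.6],"angular":[0,0,0],"grip":255}

```text
t: 9.15
tool_pos: [526.5, 138.0, 215.8]
orientation: [[0.887, 0.462, -0.004], [0.462, -0.887, 0.004], [-0.002, -0.005, -1.0]]
contact_force: [0.1, 1.9, -0.2]
finger_gap: 0.001
```

Request:
step_arm:
  series:
    - {"translation":[-0.2,-0.1,-0.5],"angular":[0,0,0],"grip":255}
    - {"translation":[-0.4,-0.25,-0.5],"angular":[0,0,0],"grip":255}
    - {"translation":[-0.6,-0.4,-0.5],"angular":[0,0,0],"grip":255}
    - {"translation":[-0.8,-0.55,-0.5],"angular":[0,0,0],"grip":255}
    - {"translation":[-0.8,-0.55,-0.5],"angular":[0,0,0],"grip":255}

```text
t: 9.65
tool_pos: [518.3, 131.8, 210.6]
orientation: [[0.887, 0.461, -0.004], [0.461, -0.887, 0.003], [-0.002, -0.005, -1.0]]
contact_force: [1.3, 0.4, 1.3]
finger_gap: 0.0
```

Request:
step_arm:
  series:
    - {"translation":[-0.15,-0.12,0],"angular":[0,0,0],"grip":255}
    - {"translation":[-0.3,-0.25,0],"angular":[0,0,0],"grip":255}
    - {"translation":[-0.3,-0.25,0],"angular":[0,0,0],"grip":255}

```text
t: 9.95
tool_pos: [517.9, 131.5, 211.1]
orientation: [[0.887, 0.462, 0.003], [0.462, -0.887, 0.008], [0.007, -0.006, -1.0]]
contact_force: [8.7, 5.1, -4.4]
finger_gap: 0.005
```

Request:
step_arm:
  series:
    - {"translation":[-0.3,-0.25,0],"angular":[0,0,0],"grip":255}
    - {"translation":[-0.4,-0.35,0],"angular":[0,0,0],"grip":255}
    - {"translation":[-0.4,-0.35,0],"angular":[0,0,0],"grip":255}

```text
t: 10.25
tool_pos: [517.9, 131.4, 211.6]
orientation: [[0.886, 0.464, 0.014], [0.463, -0.886, 0.017], [0.02, -0.008, -1.0]]
contact_force: [11.5, 7.5, -8.4]
finger_gap: -0.002
```

Request:
step_arm:
  series:
    - {"translation":[0.8,0.7,0],"angular":[0,0,0],"grip":255}
    - {"translation":[2,1.8,0],"angular":[0,0,0],"grip":255}
    - {"translation":[2.2,2,4],"angular":[0,0,0],"grip":255}
    - {"translation":[2.2,2.5,8],"angular":[0,0,0],"grip":255}
    - {"translation":[1,4,12],"angular":[0,0,0],"grip":255}
    - {"translation":[-2,7,14],"angular":[0,0,0],"grip":255}
    - {"translation":[-5.5,9,14],"angular":[0,0,0],"grip":255}
    - {"translation":[-9,10.5,14],"angular":[0,0,0],"grip":255}
    - {"translation":[-13,12,14],"angular":[0,0,0],"grip":255}
    - {"translation":[-17,14,14],"angular":[0,0,0],"grip":255}
    - {"translation":[-17,14,14],"angular":[0,0,0],"grip":255}

```text
t: 11.35
tool_pos: [341.2, 275.0, 350.9]
orientation: [[0.882, 0.472, 0.013], [0.472, -0.882, 0.011], [0.017, -0.003, -1.0]]
contact_force: [-0.1, -0.6, 0.5]
finger_gap: 0.004
```

```bash
python3 - <<'E'
from h import *
o=monitor.get_obs();print(o['tool_pos'],o['contact_force'])
b=snap('top','t6');a=snap('wrist','w6')
cv2.imwrite('pics/m6.png',cv2.resize(b[100:225,200:345,::-1],None,fx=4.8,fy=4.8,interpolation=cv2.INTER_CUBIC))
im=b[:,:,::-1].copy();hsv=cv2.cvtColor(im,cv2.COLOR_BGR2HSV)
m=cv2.inRange(hsv,(0,110,50),(8,255,255))[150:200,200:245]
v,u=np.nonzero(m);u=u+200;v=v+150
c=optics.calibration('top');optics.calibration=lambda n:c
Q=np.array([onz('top',p,q,229)[:2] for p,q in zip(u,v)]);w,V=np.linalg.eigh(np.cov(Q.T));print('red',Q.mean(0),V[:,1],np.sqrt(12*w))
E
```

```text
[341.24915975 275.04901668 350.9234013 ] [-0.05905012 -0.63153664  0.54531139]
red [500.94045092 122.23168654] [-0.72366862  0.69014761] [15.89975693 48.90455949]
```

View pics/m6.png

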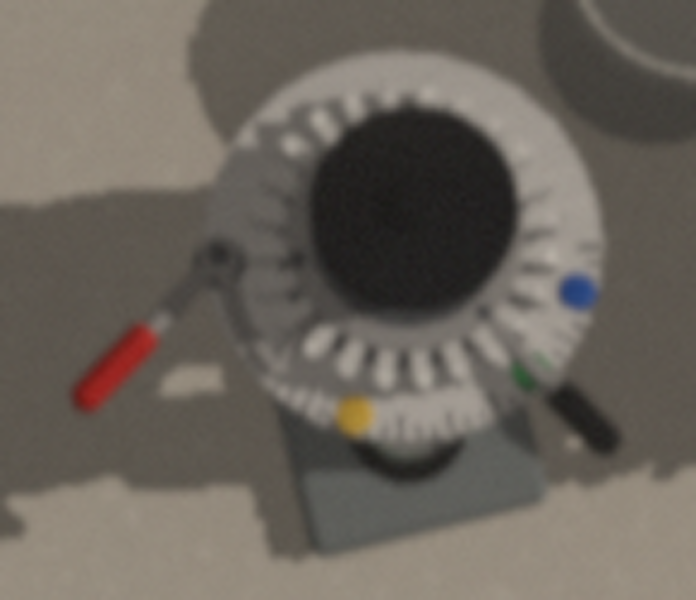

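```bash
python3 -c "
from h import *
print(close_job())"
```

```text
the job is handed in; nothing more can be done
None
```

The grinder is set on the green button and locked, and I handed the job in at about 11.5 s. Shut fingers pushed the lock lever open by about 0.4 rad, the setting arm round to green, and the lever back home.

- **Setting arm:** the wrist camera measured it at about 0.52 rad before locking; green is at 0.524. The final top view shows it still lying over the green button.
- **Lock lever:** it stopped solidly while I pushed with up to 16 N. The final top view puts it about 0.05 rad further in than where it started, which matches the inner stop.
- **Hand and loose things:** the hand was clear of everything at the end. I did not separately re-measure the glass, jug, tub and measure. The arm kept clear of them, and no unexpected force showed at the end of any move.
- **Disagreement:** the first wrist-camera view read about 2–6 mm off the top camera. Later wrist readings agreed to about 1 mm. No check failed.

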